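# Seat a bayonet filter cartridge in the sprung leak-test port and hold it home

### The arm

A 6-joint arm with a two-finger parallel gripper is mounted at the origin on a cart in front of the work surface, level with it; the furniture and walls round the work are solid. World frame = base frame: x ahead of the robot, y to its left, z up, the work surface at z = 0. Lengths are in m, angles in rad, forces in N, time in s.
With the tool pointing down it reaches from about 0.3 to 0.85 m from the base axis. Payload 4.2 kg.
Tool frame: the origin (TCP) lies between the finger pads; the fingertips stand 14 mm ahead of it and the grasp point (between the pads) lies 5 mm behind it; z points along the fingers, y is the line along which they close (so a half turn about z gives the same grasp; the last joint's range is limited). The gripper opens to 91 mm and grips with 3 to 60 N. Pads are 32 mm wide; open, the fingers measure 118 mm over their backs; the gripper's body (76 mm by 178 mm) begins 60 mm behind the grasp point.
Start: joints at [-1.151, 0.32, 1.565, -0, 1.257, -0.02], TCP at [0.245, -0.52, 0.228] pointing down, gripper open.
Joint ranges: [-3.11, 3.11], [-0.84, 2.01], [0.21, 2.61], [-1.34, 4.49], [0.05, 2.63], [-2.56, 2.56]. Speed limits (rad/s): [2.57, 2.57, 3.14, 3.14, 3.14, 3.14].

### API

Orientations are given as a rotation vector (axis times angle).
In Python, from rig import get_state, read_camera, camera_info, job_done gives the robot as it stands.
- The arm moves only by the shell command python3 -m pendant 'ROWS'. ROWS is text: rows parted by semicolons, each of 5 numbers parted by spaces: the finger opening in cm, from 0 to 9.12, then the shift along the world's x, y, z in cm, then the turn about the world's z in rad. A call has 1 to 10 rows; each row is the pose to reach, as a shift and turn from the pose commanded when the call began; what a row does not reach only later rows make up. A row lasts 1/8 s, in which the tool goes at most 62.5 mm and 10.7 degrees, less where a joint would pass 70% of its speed; a pose out of reach is approached as far as the arm can. A call with a gripper value outside its range is refused whole. The fingers move at their own pace and stop on an object; the grip force is fixed at half the most. Time passes only in rows, so rows that repeat a pose let the fingers close. It gives the time, the measured TCP pose, the force, the opening and the grip force at its end, in the units of the state.
- get_state(): the state, without advancing time (a new reading comes with each control period).
- read_camera(name): name is "scene" or "top" or "wrist"; returns (picture, depth): 480x640x3 uint8, red, green, blue; 480x640 float32, m along the optical axis (not along the pixel's ray), 0 where there is no reading.
- camera_info(name): a dict with "fx", "fy", "cx", "cy" (pixels), "extrinsics" (4x4, takes a point from world to camera coordinates); the wrist camera has in their place "hand_eye" (4x4, takes a point from camera to tool coordinates, whose origin is the TCP and whose axes are the flange's). Camera axes: x right, y up, looking along -z (the intrinsics and any distortion apply to the point x, -y, -z); pixel columns grow to the right and rows downward; lengths in m; the calibration is good to about 2 mm. A picture is of the moment at which its call begins: read the wrist's pose just before it. camera_info takes no time and is no camera call.
- job_done(): hands the job in; it is judged then, once.
The state is a dict: "time": time; "qpos": joint angles; "joint_velocities": joint speeds; "effort": joint torques, N m; "ee_pos": TCP position; "tcp_rot": TCP orientation; "wrist_force": force on the tool from outside, world axes, zero at the start; "ft_torque": the same for the moment, N m; "finger_gap": finger opening in m; "gripper_force": force on a finger pad.
Only numpy, scipy, OpenCV 4.12 (cv2) and the standard library are available. Lean on these libraries where they do the work, as an engineer would, in place of code of your own. Each camera call takes 0.05 s, during which the arm holds its last target. There are 200 camera calls.

### The job

Take the filter cartridge with the bar grip and the two side pins out of the white rack and fit it in the leak-test port: pins down into the two slots of the collar, push it in against the spring, and turn it about a quarter turn clockwise (seen from above) until it stops. The port has no catch, so finish while still gripping the cartridge and holding it turned to the stop and pressed fully home, its flange flat on the collar; do not let go. Leave the plug with the round knob in the rack and do not disturb the bottle and the beaker behind the port.

Things in the scene. Friction and masses are not known exactly. Their poses are not given: they have to be found in the camera images.
- cartridge: Grey plastic filter cartridge, about 150 g, upright in either hole of the rack. Origin: centre of its nose's underside, z up its axis. Nose tapers from 22 mm diameter at z=0 to 36 mm at z=10 mm; body 36 mm diameter to z=40; flange 52 mm diameter, z=40 to 48; then the bar grip (cartridge_grip). Half a turn about z gives the same shape.
- cartridge_grip (a point): Middle of the bar grip on the flange, 63 mm above the cartridge's origin. Bar 46 mm long (cartridge x, in line with the pins), 14 mm thick (y), 30 mm high, z=48 to 78 mm.
- cartridge_pins (a point): On the cartridge's axis, 22 mm above its origin: centre of the round steel cross pin, 8 mm diameter, along cartridge x, sticking out to 30 mm from the axis both ways (4 mm past the flange's edge). In the rack the pins lie on the rack's top face with the nose hanging 18 mm into the hole: lift straight up over 20 mm to free it.
- cartridge_shoulder (a point): Centre of the underside of the cartridge's flange, on its axis, 40 mm above its origin; axes as the cartridge's.
- port: Leak-test port, fixed: dark base plate 110 x 110 x 8 mm with an upright aluminium collar, 56 mm outside, 40 mm inside diameter, top edge at z=50 mm. Origin: centre of the base's underside, z up the collar's axis. Two slots 12 mm wide, open at the top, cut through the collar wall on its +x and -x sides.
- port_mouth (a point): Centre of the collar's mouth at its top edge, 50 mm above the port's origin; axes as the port's. From each slot's foot a side slot (port z=26 to 41 mm) runs clockwise from above under a lip; pins pass under the lip only with the flange less than 5 mm above the collar's top. The turn stops about 80 degrees from the slots; the other way is blocked.
- plunger (a joint): Sprung steel disc in the collar; 0 = up, grows as it is pressed down (m). The nose meets it with the flange 14 mm above the collar; about 0.014 with the flange flat on the collar. Spring 3 N at first, 9.5 N at 0.014. If a turned cartridge is let go, the spring lifts it 5 mm, till the pins meet the lip.
- rack: White plastic block fixed to the worktop, 180 (x) x 85 (y) x 45 mm high, with two upright holes of 41 mm diameter through it, 45 mm either side of its centre along its x. Origin: centre of its underside.
- plug: Grey plug in the other hole of the rack, not to be moved: body and flange like the cartridge's (flange lying on the rack) but no pins, and a round knob of 26 mm diameter, its top 30 mm above the rack. Origin: centre of its nose's underside.
- pe_bottle: Loose white plastic bottle, 60 mm diameter, 125 mm high, behind the port; leave alone. Origin: centre of its underside.
- beaker_250: Loose clear beaker, 78 mm wide, 95 mm high, behind the port; leave alone. Origin: centre of its underside.
Mind the look-alikes: they are no part of the job. What is shaped like the cartridge but blue, green or orange is not meant.

How it is judged:
By the outcome, as a careful person would: the job done as asked, in the order asked, and still so for the second after the job is handed in, while the arm keeps its last pose, push and grip.
It also fails if it takes over 45 s, if anything falls off the work surface, if the arm or the gripper's body presses on something with over 40 N, if the wrist force passes 120 N, or if a joint passes its speed limit or range.

## Working session

There is one attempt and no reset: what is moved stays moved. The work goes in short steps, Python scripts to look and compute and a shell command to move; the robot and the scene stay as the last step left them, time stands still between calls to the robot, and variables do not carry over. Pictures are saved under pics/ and viewed, at most 10 in all, crops included, and the job is handed in when it is done.

```bash
mkdir -p pics
python3 - <<'E'
from rig import *
import cv2,numpy as np
s=get_state();print(s)
for n in("scene","top"):
    p,d=read_camera(n);np.savez(f"{n}.npz",p=p,d=d);cv2.imwrite(f"pics/{n}0.png",p[...,::-1]);print(n,camera_info(n))
print(camera_info("wrist"))
E
```

```text
{'time': 0.0, 'qpos': array([-1.15102035e+00,  3.20308695e-01,  1.56569367e+00, -1.01104397e-05,
        1.25740576e+00, -2.00197932e-02]), 'joint_velocities': array([ 2.01103465e-04, -7.64986284e-04,  1.74721509e-03,  4.35670258e-04,
        5.41306059e-05, -3.62600031e-04]), 'effort': array([-2.37972141e-03, -4.12466919e+01, -2.31980306e+01,  7.24155921e-02,
        4.56236035e-02, -1.54168138e-04]), 'ee_pos': array([ 0.24459603, -0.51983879,  0.22710494]), 'tcp_rot': array([-3.06420651e+00, -6.84892573e-01,  5.80685474e-04]), 'wrist_force': array([-0.11322248,  0.10282406,  0.00246766]), 'ft_torque': array([-0.01847555,  0.01974345,  0.00014915]), 'gripper_force': 0.0, 'finger_gap': 0.09104366643616131}
scene {'fx': 481.9313726700688, 'fy': 481.9313726700688, 'cx': 320.20312879563613, 'cy': 239.52809158278353, 'extrinsics': array([[-0.7407498 , -0.67175923,  0.00541032,  0.42406292],
       [ 0.33222493, -0.35932121,  0.87207504, -0.23394719],
       [-0.58388041,  0.64778685,  0.48934227, -0.94609817],
       [ 0.        ,  0.        ,  0.        ,  1.        ]])}
top {'fx': 492.
[... 205 characters left out ...]
9075e-01,  3.68495070e-03,  2.13852213e-01,
        -5.10366642e-01],
       [-2.13856194e-01,  7.17881079e-04,  9.76864890e-01,
        -1.27588837e+00],
       [ 0.00000000e+00,  0.00000000e+00,  0.00000000e+00,
         1.00000000e+00]])}
{'fx': 428.94565738866004, 'fy': 428.94565738866004, 'cx': 319.98306889302245, 'cy': 242.09162237857976, 'hand_eye': array([[ 2.07710057e-04,  9.55053763e-01,  2.96432566e-01,
         8.40135942e-02],
       [ 9.99999964e-01, -1.47421512e-04, -2.25732890e-04,
         3.68140336e-04],
       [-1.71886509e-04,  2.96432602e-01, -9.55053759e-01,
        -1.57580899e-01],
       [ 0.00000000e+00,  0.00000000e+00,  0.00000000e+00,
         1.00000000e+00]])}
```

View pics/top0.png

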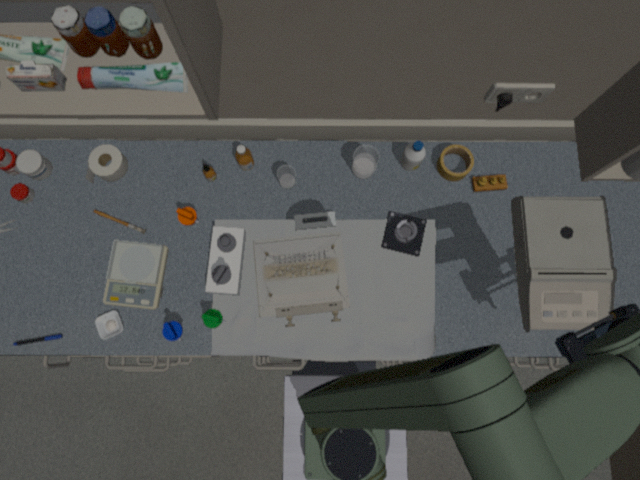

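View pics/scene0.png

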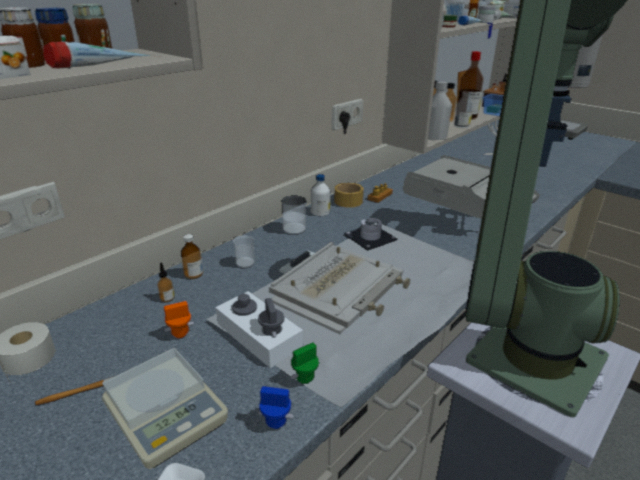

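Top view: the white rack is at (226,260) with two grey parts, at (226,242) and (222,272). The port is at (404,232), with the beaker at (364,160) and the bottle at (415,153) behind it. The orange (187,215), green (212,318) and blue (172,330) items are decoys. I'll measure and take one enlarged crop to confirm.

```bash
cat > h.py <<'E'
import numpy as np,cv2
from rig import *
def cloud(n,d):
    i=camera_info(n);v,u=np.mgrid[0:480,0:640]
    P=np.stack([(u-i["cx"])/i["fx"]*d,-(v-i["cy"])/i["fy"]*d,-d],-1)
    if n=="wrist":
        s=get_state();H=i["hand_eye"];R=cv2.Rodrigues(s["tcp_rot"])[0]
        return (P@H[:3,:3].T+H[:3,3])@R.T+s["ee_pos"]
    E=i["extrinsics"];return (P-E[:3,3])@E[:3,:3]
E
python3 - <<'E'
from h import *
t=np.load("top.npz");s=np.load("scene.npz")
C=cloud("top",t["d"])
for n,(u,v) in dict(knob=(226,242),cart=(222,272),rack=(213,285),rack2=(238,232),port=(404,232),base=(390,220),fix=(300,270),bar=(315,220),table=(250,240)).items(): print(n,C[v,u].round(3))
def box(x0,x1,y0,y1,z0,z1): return (C[...,0]>x0)&(C[...,0]<x1)&(C[...,1]>y0)&(C[...,1]<y1)&(C[...,2]>z0)&(C[...,2]<z1)
r=C[230,210];
def rect(m,l):
    q=C[m][:,:2].astype(np.float32);print(l,len(q),cv2.minAreaRect(q),q.mean(0))
rk=np.zeros((480,640),bool);rk[215:305,195:255]=1
rect(rk&(C[...,2]>.035)&(C[...,2]<.053),"racktop");rect(rk&(C[...,2]>.085),"bar")
pk=np.zeros((480,640),bool);pk[205:262,375:432]=1
rect(pk&(C[...,2]>.04),"collar");rect(pk&(C[...,2]>.004),"base")
A=cv2.resize(t["p"][205:315,190:260],None,fx=5,fy=5,interpolation=2);B=cv2.resize(t["p"][200:265,370:435],None,fx=6,fy=6,interpolation=2)
o=np.zeros((550,750,3),np.uint8);o[:550,:350]=A;o[:390,350:740]=B
cv2.imwrite("pics/crop.png",o[...,::-1])
E
```

```text
knob [0.225 0.073 1.355]
cart [0.407 0.315 0.107]
rack [0.381 0.349 0.047]
rack2 [0.526 0.288 0.047]
port [ 0.533 -0.169  0.02 ]
base [ 0.571 -0.133  0.006]
fix [0.42  0.118 0.058]
bar [0.564 0.079 0.03 ]
table [0.513 0.261 0.001]
racktop 1633 ((0.46533384919166565, 0.3466247320175171), (0.13831578195095062, 0.2075069099664688), 85.9965591430664) [0.4510392 0.3197805]
bar 145 ((0.32392656803131104, 0.19817259907722473), (0.3173947334289551, 0.0447753369808197), 57.16557693481445) [0.37472072 0.28179377]
collar 170 ((0.3988615572452545, -0.048113346099853516), (0.05420331284403801, 0.41935572028160095), 47.737552642822266) [ 0.51228297 -0.15352188]
base 1472 ((0.4037129282951355, -0.11221489310264587), (0.19955864548683167, 0.4735628366470337), 66.77762603759766) [ 0.52604187 -0.16607809]
```

View pics/crop.png

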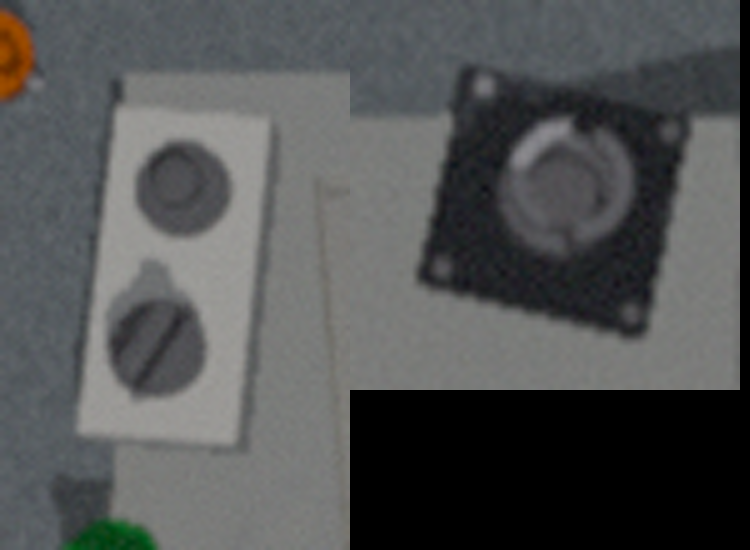

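The crop shows the upper part (crop 183,188; image 226,242) with a round knob, so it is the plug. The lower grey part (crop 157,347; image 221,274) has the bar grip and pins, so it is the cartridge. The collar slots are at crop (580,125) and (565,240), roughly along world x. I'll move over the port and look from close by.

```bash
python3 -m pendant '9 3 5 2 0.15; 9 6 10 2 0.3; 9 10 15 2 0.45; 9 14 20 2 0.6; 9 18 25 2 0.75; 9 22 30 2 0.9; 9 26 35 2 1.05;9 26 35 2 1.1; 9 26 35 2 1.1'
cat > look.py <<'E'
import sys
from h import *
s=get_state();p,d=read_camera("wrist");n=sys.argv[1]
C=cloud("wrist",d);np.savez(n+".npz",p=p,d=d,C=C)
cv2.imwrite(f"pics/{n}.png",p[...,::-1]);R=cv2.Rodrigues(s["tcp_rot"])[0]
print(s["time"],s["ee_pos"],R.round(4).tolist(),s["qpos"])
E
python3 look.py w1
```

```text
time: 1.23
ee_pos: [0.5046, -0.1701, 0.2475]
tcp_rot: [-2.254, -2.187, 0.002]
wrist_force: [0.5, -0.9, 0.3]
finger_gap: 0.0902
gripper_force: 0.0
1.225 [ 0.5045643  -0.17009143  0.2474861 ] [[0.0304, 0.9995, -0.0013], [0.9995, -0.0304, -0.0002], [-0.0002, -0.0013, -1.0]] [-3.46363483e-01  2.41001016e-01  1.62606960e+00 -6.53274637e-04
  1.27570208e+00 -3.15803885e-01]
```

View pics/w1.png

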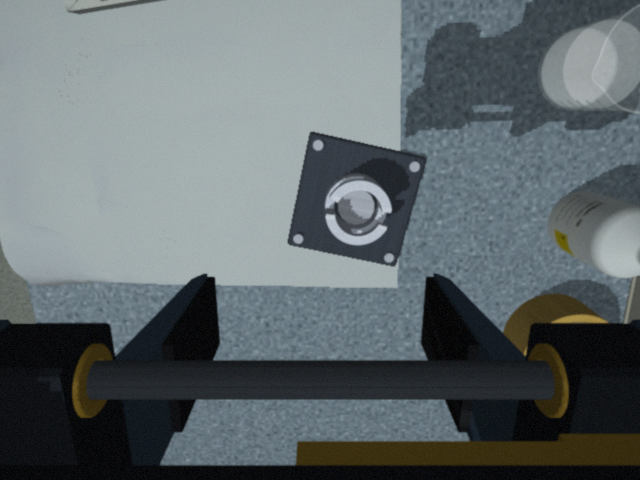

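The port is in clear view: collar centred at (358,210), slots near (328,211) and (390,211), base corners at (312,132), (427,156), (397,266) and (289,243). The bottle and beaker are off to the right. Next I'll fit the base and collar numerically.

```bash
cat > ortho.py <<'E'
from h import *
def ortho(p,z,cx,cy,half,N,s):  # top map: col -> +x, row -> +y (mirrored-free: row grows with y)
    i=camera_info("wrist");R=cv2.Rodrigues(s[1])[0];H=i["hand_eye"]
    g=np.linspace(-half,half,N);X,Y=np.meshgrid(cx+g,cy+g)
    W=np.stack([X,Y,np.full_like(X,z)],-1)
    T=(W-s[0])@R;c=(T-H[:3,3])@H[:3,:3]
    u=i["fx"]*c[...,0]/-c[...,2]+i["cx"];v=-i["fy"]*c[...,1]/-c[...,2]+i["cy"]
    return cv2.remap(p,u.astype(np.float32),v.astype(np.float32),1)
E
python3 - <<'E'
from ortho import *
f=np.load("w1.npz");C=f["C"];s=get_state();s=(s["ee_pos"],s["tcp_rot"])
for (u,v) in [(340,185),(300,235),(450,300),(358,210)]: print(C[v,u].round(4))
near=np.hypot(C[...,0]-.53,C[...,1]+.17)<.09
r=near&(C[...,2]>.004)&(C[...,2]<.012)
q=C[r][:,:2].astype(np.float32);print("base",cv2.minAreaRect(q))
r=near&(C[...,2]>.045)&(C[...,2]<.055);q=C[r];print("ring",len(q),q.mean(0),(q.max(0)+q.min(0))/2,np.ptp(q,axis=0))
o=ortho(f["p"],.05,.53,-.167,.045,541,s);cv2.imwrite("pics/o1.png",o[...,::-1])
g=cv2.cvtColor(ortho(f["p"],.008,.53,-.167,.09,541,s),cv2.COLOR_RGB2GRAY)
# brightest silver ring
G=cv2.cvtColor(o,cv2.COLOR_RGB2GRAY);m=(G>185).astype(np.uint8);n,L,st,ce=cv2.connectedComponentsWithStats(m)
for k in range(1,n):
    if st[k,4]>500: print(st[k],ce[k])
E
```

```text
[ 0.5213 -0.1484  0.0482]
[ 0.4837 -0.2015  0.0117]
[ 0.5527 -0.1562  0.2595]
[ 0.5382 -0.1758  0.0244]
base ((0.5218559503555298, -0.1636996865272522), (0.16872096061706543, 0.14127127826213837), 75.86209869384766)
ring 1561 [ 0.53556052 -0.17173397  0.0507688 ] [ 0.53548532 -0.17223233  0.04916725] [0.05517427 0.05598287 0.00827858]
[  143    76   303   157 12369] [279.19508449 133.31142372]
[  169   238   302   161 13584] [329.5496172  341.17689929]
```

View pics/o1.png

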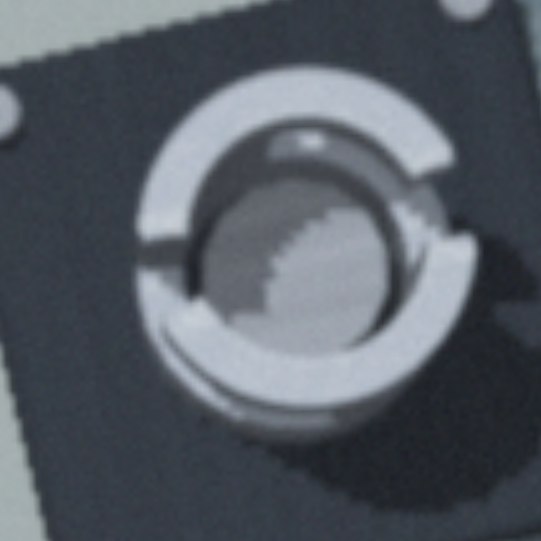

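Collar centre is about (0.536, -0.172) at z≈0.05 (diameter 56, as it should be). The slots are at ortho (465,200) and (166,268), giving a yaw of about -13°. I'll refine with a model fit and move to the cartridge.

```bash
python3 - <<'E'
from ortho import *
from scipy.optimize import minimize
f=np.load("w1.npz");s=get_state();s=(s["ee_pos"],s["tcp_rot"])
G=cv2.GaussianBlur(cv2.cvtColor(ortho(f["p"],.05,.536,-.172,.045,361,s),cv2.COLOR_RGB2GRAY),(0,0),3).astype(float)
g=np.linspace(-45,45,361);X,Y=np.meshgrid(g,g)
def c(q):
    x=X-q[0];y=Y-q[1];a=np.cos(q[2])*x+np.sin(q[2])*y;b=-np.sin(q[2])*x+np.cos(q[2])*y;r=np.hypot(x,y)
    sg=lambda t:1/(1+np.exp(-np.clip(t/.4,-30,30)))
    m=sg(28-r)*sg(r-20)*sg(abs(b)-6);k=r<32
    return -np.corrcoef(m[k],G[k])[0,1]
for y0 in(-.22,-.1):
    r=minimize(c,[0,0,y0],method="Nelder-Mead",options=dict(initial_simplex=[[0,0,y0],[2,0,y0],[0,2,y0],[0,0,y0+.1]]));print(r.x,r.fun)
E
python3 -m pendant '9 -1 5.5 0 0.11; 9 -2 11 0 0.22; 9 -3 16.5 0 0.33; 9 -4 22 0 0.44; 9 -5 27.5 0 0.55; 9 -6 33 0 0.66; 9 -7.5 38.5 0 0.77; 9 -8.5 44 0 0.88; 9 -9.5 48.5 0 1.0; 9 -9.5 48.5 0 1.0';python3 -m pendant '9 0 0 0 0'; python3 look.py w2
```

```text
[-0.08562861 -0.6858869  -0.2332288 ] -0.75479777783377
[-0.0781038  -0.69097034 -0.2332322 ] -0.7547937089026493
time: 2.52
ee_pos: [0.4098, 0.3155, 0.2477]
tcp_rot: [-0.93, -3.001, 0.0]
wrist_force: [0.3, -1.0, 0.1]
finger_gap: 0.0898
gripper_force: 0.0
time: 2.65
ee_pos: [0.4102, 0.313, 0.2479]
tcp_rot: [0.935, 2.999, -0.002]
wrist_force: [-0.4, -0.4, -0.6]
finger_gap: 0.0898
gripper_force: 0.0
2.65 [0.41023574 0.31301909 0.24786346] [[-0.8228, 0.5684, -0.0001], [0.5684, 0.8228, -0.0011], [-0.0005, -0.0009, -1.0]] [ 6.30004980e-01  2.14294447e-01  1.66093580e+00 -8.56084740e-04
  1.26706788e+00 -3.35982839e-01]
```

View pics/w2.png

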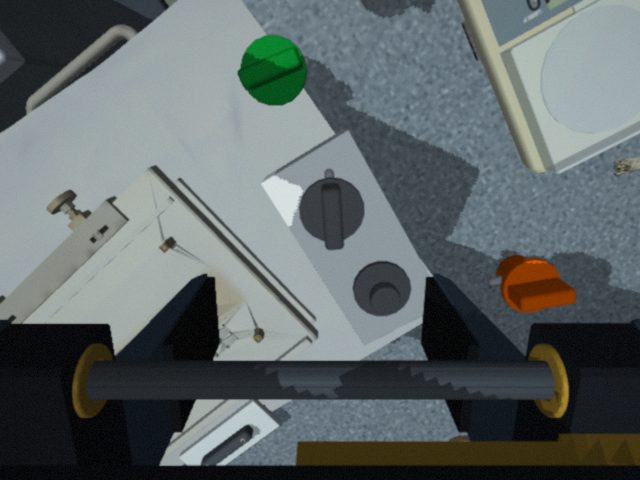

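The bar grip is at (333,213), almost along tool x; the round knob at (385,290) is the plug. The top pin is at (329,174).

Run:
```python
from h import *
f=np.load("w2.npz");C=f["C"]
near=np.hypot(C[...,0]-.405,C[...,1]-.315)<.07
b=near&(C[...,2]>.098)&(C[...,2]<.112);q=C[b];print("bar",len(q),cv2.minAreaRect(q[:,:2].astype(np.float32)),q.mean(0),np.median(q[:,2]))
u,s,vt=np.linalg.svd(q[:,:2]-q[:,:2].mean(0),full_matrices=False);print("yaw",np.arctan(vt[0,1]/vt[0,0]))
fl=near&(C[...,2]>.068)&(C[...,2]<.081);q=C[fl];print("flange",len(q),cv2.minEnclosingCircle(q[:,:2].astype(np.float32)),np.median(q[:,2]))
r=(np.hypot(C[...,0]-.45,C[...,1]-.32)<.13)&(C[...,2]>.04)&(C[...,2]<.05);print("rack",np.median(C[r][:,2]))
```

```text
bar 1181 ((0.40848076343536377, 0.32390931248664856), (0.013935444876551628, 0.04549144580960274), 59.42274475097656) [0.40744102 0.32448215 0.1054246 ] 0.10562081038159321
yaw -0.5330486228582386
flange 2190 ((0.40866076946258545, 0.3236533999443054), 0.02597656100988388) 0.0758753595951889
rack 0.04604830820308135
```

```bash
python3 -m pendant '7 -0.2 0.9 -5 0.07; 5 -0.2 0.9 -9.5 0.07; 5 -0.2 0.9 -9.5 0.07; 5 -0.2 0.9 -9.5 0.07;5 -0.2 0.9 -9.5 0.07'; python3 -c "
from rig import *;s=get_state();import cv2,numpy as np;R=cv2.Rodrigues(s['tcp_rot'])[0];print(s['ee_pos'],np.arctan2(R[1,0],R[0,0]))"
```

```text
time: 3.32
ee_pos: [0.4092, 0.3241, 0.1552]
tcp_rot: [0.826, 3.028, 0.005]
wrist_force: [-0.4, 1.0, 0.7]
finger_gap: 0.0503
gripper_force: 0.0
[0.40917258 0.32413457 0.15517703] 2.6088280103625325
```

```bash
python3 -m pendant '5 -0.05 0 -3 0; 5 -0.05 0 -6.2 0; 5 -0.05 0 -6.2 0; 5 -0.05 0 -6.2 0; 0 -0.05 0 -6.2 0; 0 -0.05 0 -6.2 0;0 -0.05 0 -6.2 0;0 -0.05 0 -6.2 0;0 -0.05 0 -6.2 0'
```

```text
time: 4.45
ee_pos: [0.4073, 0.3237, 0.0911]
tcp_rot: [-0.826, -3.031, -0.0]
wrist_force: [-0.1, -0.7, 1.6]
finger_gap: 0.0141
gripper_force: 30.0
```

```bash
python3 -m pendant '0 0 0 1.5 0; 0 0 0 3 0; 0 0 0 6 0; 0 0 0 10 0; 0 0 0 10 0; 0 0 0 10 0'; python3 look.py w3;  python3 - <<'E'
from h import *
f=np.load("w3.npz");C=f["C"];s=get_state();R=cv2.Rodrigues(s["tcp_rot"])[0]
T=(C-s["ee_pos"])@R
k=(abs(T[...,2]-.017)<.006)&(np.hypot(T[...,0],T[...,1])<.05);q=T[k];print("flange in tool",len(q),cv2.minEnclosingCircle(q[:,:2].astype(np.float32)),np.median(q[:,2]))
E
```

```text
time: 5.2
ee_pos: [0.4068, 0.3233, 0.1909]
tcp_rot: [-0.825, -3.031, 0.001]
wrist_force: [-1.7, -0.5, -1.5]
finger_gap: 0.0139
gripper_force: 30.0
5.2 [0.40684061 0.32332724 0.19093581] [[-0.8619, 0.507, -0.0004], [0.507, 0.8619, -0.0003], [0.0002, -0.0005, -1.0]] [ 6.49385823e-01  2.60904122e-01  1.74732283e+00  9.00010555e-07
  1.13390442e+00 -3.89655217e-01]
flange in tool 2248 ((-0.0005333906738087535, -0.000787470315117389), 0.026026712730526924) 0.015600295303265906
```

View pics/w3.png

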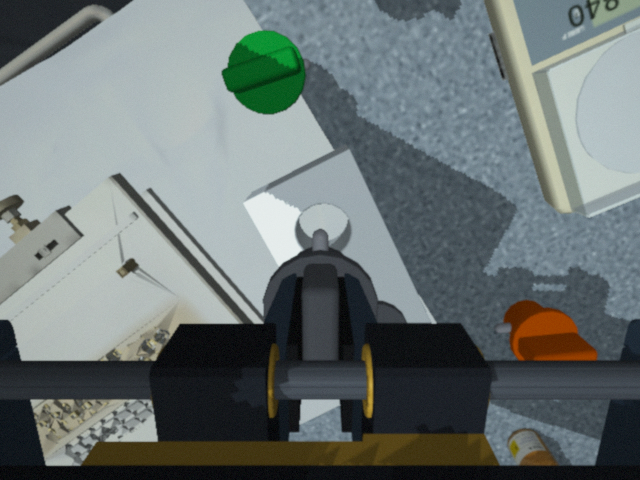

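Lifted cleanly: the rack hole at (323,225) is empty and the cartridge is held with its pin in line with the bar. I'll carry it to the port's far side at the insertion yaw, so the port is visible next to the held cartridge.

```bash
python3 -m pendant '0 1.5 -4 3 0.03; 0 3.5 -9.5 6 0.06; 0 6 -15 6 0.1; 0 8.5 -20.5 6 0.14; 0 11 -26 6 0.18; 0 13 -31.5 6 0.22; 0 15.5 -37 6 0.26; 0 18 -42.5 6 0.3; 0 20 -47.5 6 0.3; 0 21.7 -51.6 6 0.3'; python3 -m pendant '0 0 0 0 0;0 0 0 0 0'; python3 look.py w4;  python3 - <<'E'
from h import *
f=np.load("w4.npz");C=f["C"];s=get_state();R=cv2.Rodrigues(s["tcp_rot"])[0]
print("yaw",np.arctan2(R[1,0],R[0,0]))
T=(C-s["ee_pos"])@R
k=(abs(T[...,2]-.017)<.006)&(np.hypot(T[...,0],T[...,1])<.05);q=T[k];print("flange in tool",len(q),cv2.minEnclosingCircle(q[:,:2].astype(np.float32)),np.median(q[:,2]))
near=np.hypot(C[...,0]-.536,C[...,1]+.172)<.04
r=near&(C[...,2]>.045)&(C[...,2]<.055);q=C[r];print("ring",len(q),cv2.minEnclosingCircle(q[:,:2].astype(np.float32)),np.median(q[:,2]))
E
```

```text
time: 6.5
ee_pos: [0.6242, -0.1944, 0.2489]
tcp_rot: [-0.365, -3.117, -0.001]
wrist_force: [0.4, -0.2, -0.5]
finger_gap: 0.0138
gripper_force: 30.0
time: 6.75
ee_pos: [0.6236, -0.1917, 0.2495]
tcp_rot: [-0.363, -3.117, -0.002]
wrist_force: [-0.3, 0.6, -1.9]
finger_gap: 0.0136
gripper_force: 30.0
6.75 [ 0.62357735 -0.19167522  0.24948443] [[-0.9732, 0.2299, -0.003], [0.2299, 0.9732, 0.0018], [0.0034, 0.001, -1.0]] [-3.16200274e-01  4.34748249e-01  1.33199067e+00  7.39043713e-04
  1.37828677e+00 -1.65515032e+00]
yaw 2.9104304850319243
flange in tool 2250 ((4.968962093698792e-05, -0.0007478704792447388), 0.02586531825363636) 0.015615522148729612
ring 1773 ((0.5369957685470581, -0.17120851576328278), 0.028236180543899536) 0.051336482153786306
```

View pics/w4.png

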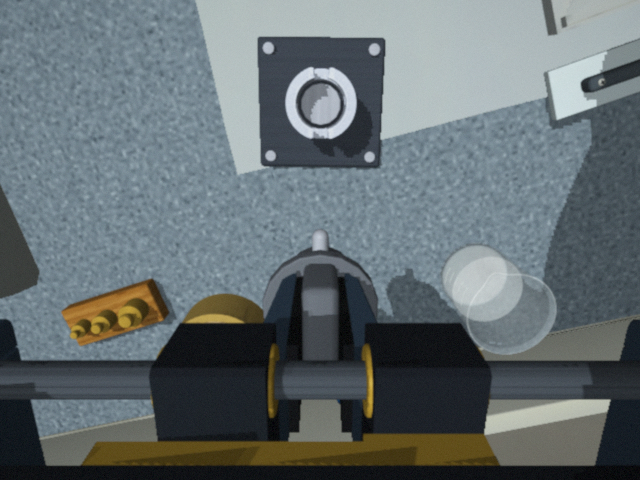

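The port sits square in the view: collar centre (321,103), slots at (321,73) and (319,135), in line with the cartridge pin at (320,240). The beaker is at (510,310), well to the side. I'll settle a little lower and remeasure.

```bash
python3 -m pendant '0 -1 0.2 -3 0; 0 -1.8 0.4 -7 0; 0 -2 0.5 -8 0; 0 -2 0.5 -8 0;0 -2 0.5 -8 0;0 -2 0.5 -8 0;0 -2 0.5 -8 0;0 -2 0.5 -8 0'
cat > meas.py <<'E'
from ortho import *
from scipy.optimize import minimize
s=get_state();p,d=read_camera("wrist");C=cloud("wrist",d);R=cv2.Rodrigues(s["tcp_rot"])[0]
print(s["ee_pos"],"yaw",np.arctan2(R[1,0],R[0,0]),R[2])
cv2.imwrite("pics/m.png",p[...,::-1])
T=(C-s["ee_pos"])@R
k=(abs(T[...,2]-.017)<.006)&(np.hypot(T[...,0],T[...,1])<.05);q=T[k];(fx,fy),fr=cv2.minEnclosingCircle(q[:,:2].astype(np.float32))
F=s["ee_pos"]+R@[fx,fy,np.median(q[:,2])];print("flange",fx,fy,fr,F)
r=(np.hypot(C[...,0]-.536,C[...,1]+.172)<.04)&(C[...,2]>.045)&(C[...,2]<.055);q=C[r];(x,y),rr=cv2.minEnclosingCircle(q[:,:2].astype(np.float32));print("ring",x,y,rr)
G=cv2.GaussianBlur(cv2.cvtColor(ortho(p,.05,x,y,.045,361,(s["ee_pos"],s["tcp_rot"])),cv2.COLOR_RGB2GRAY),(0,0),3).astype(float)
g=np.linspace(-45,45,361);X,Y=np.meshgrid(g,g)
sg=lambda t:1/(1+np.exp(-np.clip(t/.4,-30,30)))
def c(q):
    a=X-q[0];b=Y-q[1];r=np.hypot(a,b);n=-np.sin(q[2])*a+np.cos(q[2])*b
    m=sg(28-r)*sg(r-20)*sg(abs(n)-6);k=r<32;return -np.corrcoef(m[k],G[k])[0,1]
y0=-.23;r=minimize(c,[0,0,y0],method="Nelder-Mead",options=dict(initial_simplex=[[0,0,y0],[2,0,y0],[0,2,y0],[0,0,y0+.1]]));print("fit mm",r.x,r.fun)
print("shift cm", (x+r.x[0]/1e3-F[0])*100,(y+r.x[1]/1e3-F[1])*100)
E
python3 meas.py
```

```text
time: 7.8
ee_pos: [0.6045, -0.1874, 0.1712]
tcp_rot: [0.363, 3.12, 0.0]
wrist_force: [-0.3, -0.2, -1.1]
finger_gap: 0.0139
gripper_force: 30.0
[ 0.60445246 -0.18738643  0.17124144] yaw 2.909690485273989 [-4.49779097e-04  8.35488847e-05 -9.99999895e-01]
flange -0.00030386331491172314 -0.0007929742569103837 0.026094311848282814 [ 0.60457311 -0.18822836  0.15555013]
ring 0.5366179347038269 -0.17141522467136383 0.02830200456082821
fit mm [-0.20976578  0.09855269 -0.24052274] -0.7347831996052543
shift cm -6.816493889413977 1.6911686698006911
```

```bash
python3 -m pendant '0 -3.5 0.9 0 -0.01; 0 -6.8 1.7 0 -0.01; 0 -6.8 1.7 -3 -0.01; 0 -6.8 1.7 -5 -0.01; 0 -6.8 1.7 -6 -0.01; 0 -6.8 1.7 -7 -0.01;0 -6.8 1.7 -7 -0.01;0 -6.8 1.7 -7 -0.01'
```

```text
time: 8.85
ee_pos: [0.5368, -0.1704, 0.1015]
tcp_rot: [0.379, 3.118, -0.0]
wrist_force: [0.6, 0.3, -0.7]
finger_gap: 0.0138
gripper_force: 30.0
```

```bash
python3 -m pendant '0 0 0 -0.5 0; 0 0 0 -0.8 0; 0 0 0 -1.1 0; 0 0 0 -1.1 0'
```

```text
time: 9.35
ee_pos: [0.5362, -0.1702, 0.0897]
tcp_rot: [-0.379, -3.118, -0.0]
wrist_force: [0.5, 0.7, -0.1]
finger_gap: 0.014
gripper_force: 30.0
```

```bash
python3 -m pendant '0 0 0 -0.5 0; 0 0 0 -1 0; 0 0 0 -1.4 0; 0 0 0 -1.6 0; 0 0 0 -1.6 0; 0 0 0 -1.6 0'
```

```text
time: 10.1
ee_pos: [0.5368, -0.1704, 0.0749]
tcp_rot: [0.379, 3.117, -0.0]
wrist_force: [-1.7, 0.4, 8.8]
finger_gap: 0.0139
gripper_force: 30.0
```

```bash
python3 -m pendant '0 0 0 -0.1 0; 0 0 0 -0.1 -0.15; 0 0 0 -0.1 -0.3; 0 0 0 -0.1 -0.45; 0 0 0 -0.1 -0.6; 0 0 0 -0.1 -0.7; 0 0 0 -0.1 -0.7'; python3 -c "
from rig import *;s=get_state();import cv2,numpy as np;R=cv2.Rodrigues(s['tcp_rot'])[0];print(s['ee_pos'],np.arctan2(R[1,0],R[0,0]),s['ft_torque'])"
```

```text
time: 10.98
ee_pos: [0.5377, -0.1708, 0.0743]
tcp_rot: [1.424, 2.796, 0.001]
wrist_force: [-0.2, 0.8, 8.1]
finger_gap: 0.0139
gripper_force: 30.0
[ 0.53765768 -0.17082258  0.0742864 ] 2.199265759237584 [-0.0676668  -0.01781269  0.01708049]
```

```bash
python3 -m pendant '0 0 0 0 -0.15; 0 0 0 0 -0.3; 0 0 0 0 -0.45; 0 0 0 0 -0.58; 0 0 0 0 -0.64; 0 0 0 0 -0.69; 0 0 0 0 -0.72; 0 0 0 0 -0.72'
cat > st.py <<'E'
from rig import *
import cv2,numpy as np
s=get_state();R=cv2.Rodrigues(s['tcp_rot'])[0];print(s['ee_pos'],np.arctan2(R[1,0],R[0,0]),s['ft_torque'],s['wrist_force'],R[2])
E
python3 st.py
```

```text
time: 11.98
ee_pos: [0.5369, -0.1707, 0.0742]
tcp_rot: [2.318, 2.117, 0.001]
wrist_force: [-2.3, -0.2, 9.1]
finger_gap: 0.0135
gripper_force: 30.0
[ 0.53689709 -0.17069497  0.07423824] 1.480292062635467 [-0.01645464  0.24035873  0.18222599] [-2.33256362 -0.23161183  9.06603337] [-9.58988106e-04  1.96043158e-03 -9.99997619e-01]
```

```bash
python3 -m pendant '0 0 0 -0.1 -0.03; 0 0 0 -0.15 -0.06; 0 0 0 -0.15 -0.06;0 0 0 -0.15 -0.06'; python3 st.py
```

```text
time: 12.48
ee_pos: [0.5368, -0.1708, 0.0741]
tcp_rot: [2.376, 2.051, 0.0]
wrist_force: [-4.2, 1.4, 18.6]
finger_gap: 0.0149
gripper_force: 30.7
[ 0.53682867 -0.17077567  0.07414617] 1.4242179690731473 [0.29144543 0.74032315 1.14266808] [-4.21308546  1.38479042 18.63394714] [-0.00192356  0.00230647 -0.99999549]
```

```bash
python3 -m pendant '0 0 0 0 0.02; 0 0 0 0 0.02; 0 0 0 0 0.02; 0 0 0 0 0.02'; python3 st.py; python3 look.py w5
python3 - <<'E'
from h import *
f=np.load("w5.npz");C=f["C"];s=get_state();R=cv2.Rodrigues(s["tcp_rot"])[0]
T=(C-s["ee_pos"])@R
k=(abs(T[...,2]-.017)<.006)&(np.hypot(T[...,0],T[...,1])<.05);q=C[k];print("flange top",len(q),cv2.minEnclosingCircle(q[:,:2].astype(np.float32)),np.median(q[:,2]))
E
```

```text
time: 12.98
ee_pos: [0.5369, -0.1708, 0.0742]
tcp_rot: [2.356, 2.073, 0.0]
wrist_force: [-5.3, 0.8, 18.0]
finger_gap: 0.0139
gripper_force: 30.2
[ 0.53688181 -0.17077042  0.07418328] 1.4433189262804664 [0.29823467 0.82212223 0.8481096 ] [-5.28770716  0.84246904 17.9782574 ] [-0.0017528   0.00242717 -0.99999552]
12.975 [ 0.53688181 -0.17077042  0.07418328] [[0.1271, 0.9919, 0.0022], [0.9919, -0.1271, -0.002], [-0.0018, 0.0024, -1.0]] [-3.27667070e-01  4.40248245e-01  1.80415973e+00 -1.58376531e-03
  8.94458034e-01 -1.99202136e-01]
flange top 2585 ((0.5360593795776367, -0.16900958120822906), 0.027870042249560356) 0.058410870741786934
```

View pics/w5.png

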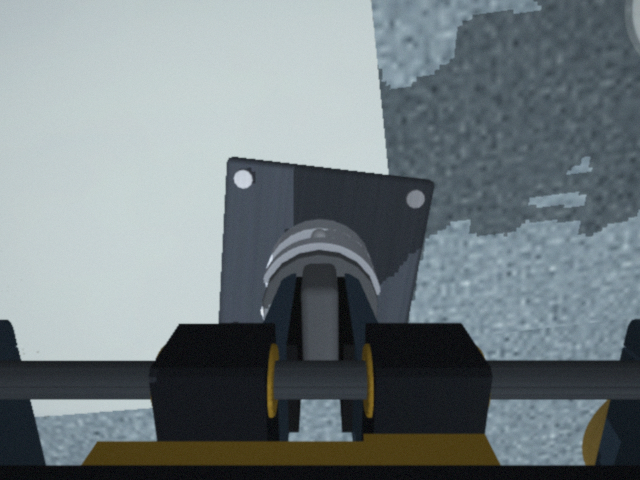

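The flange top is at z≈0.058, which is flat on the collar (50 + 8 mm). The push is 18 N against the spring's 9.5 N, and the turn is held at the stop with about 0.85 N·m. The pin at (320,235) sits under the lip, so I'm handing in.

```bash
python3 -c "
from rig import *;print(job_done())"
```

```text
the job is handed in; nothing more can be done
None
```

The cartridge is in the leak-test port, turned clockwise to the stop and pressed flat on the collar with about 18 N, still gripped; the job was handed in after about 13 s of robot time, with the plug, bottle and beaker left alone.

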